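# Clamp the label-guide bar in its holder

## Robot

A 6-joint arm with a two-finger parallel gripper is mounted at the origin on the work surface. World frame = base frame: x ahead of the robot, y to its left, z up, the work surface at z = 0. Lengths are in m, angles in rad, forces in N, time in s.
With the tool pointing down it reaches from about 0.375 to 0.9 m from the base axis. Payload 3.1 kg.
Tool frame: the origin (TCP) lies on the centre line of the jaws, within the pads' length; the fingertips stand 17 mm ahead of it and the grasp point (between the pads) lies 2 mm behind it; y points along the fingers, z is the direction in which the jaws open and shut, and the axes are right-handed (so a half turn about y gives the same grasp; the last joint's range is limited). The gripper opens to 85 mm and grips with 20 to 120 N. Pads are 22 mm wide; open, the fingers measure 114 mm over their backs; the gripper's body (76 mm by 85 mm) begins 54 mm behind the grasp point. The pads swing forward as they close: fully open they stand 13 mm farther back than shut.
Start: joints at [-1.407, 0.527, 1.433, -0, 1.181, -0.178], TCP at [0.21, -0.589, 0.248] pointing down, gripper open.
Joint ranges: [-3.08, 3.08], [-0.75, 2.2], [0.22, 2.44], [-1.43, 4.57], [0, 2.65], [-2.85, 2.85]. Speed limits (rad/s): [2.79, 2.79, 3.14, 3.14, 3.14, 3.14].

## Interface

Orientations are given as a unit quaternion [x, y, z, w].
In Python, from station import manip gives the robot as it stands.
- The arm moves only by the shell command python3 -m handwheel 'ROWS' [FORCE]. ROWS is JSON, one flat list of numbers, 7 for each row, row after row: the shift along the tool's x, y, z in cm, then the turn, a rotation vector about the tool's x, y, z in rad, then the finger opening in cm, from 0 to 8.54. A call has 1 to 10 rows; each row is the pose to reach, as a shift and turn from the pose commanded when the call began, along the tool's axes at that moment; what a row does not reach only later rows make up. A row lasts 1/12 s, in which the tool goes at most 41.7 mm and 7.16 degrees, less where a joint would pass 70% of its speed; a pose out of reach is approached as far as the arm can. A call with a gripper value outside its range is refused whole. The fingers move at their own pace and stop on an object; FORCE is the grip in N (left out, the last holds). Time passes only in rows, so rows that repeat a pose let the fingers close. It gives the time, the measured TCP pose, the force and the opening at its end, in the units of the state.
- manip.sense(): the state, without advancing time (a new reading comes with each control period).
- manip.snapshot(name): name is "side" or "top"; returns a dict with "frame" (384x512x3 uint8, red, green, blue), "depth" (384x512 float32, m along the optical axis (not along the pixel's ray), 0 where there is no reading), "camera_matrix" (3x3 intrinsics, pixels), "rvec" (rotation vector, rad) and "tvec" (3), from world to camera coordinates, as OpenCV has them. Camera axes: x right, y down, z forward; pixel columns grow to the right and rows downward; lengths in m; the calibration is good to about 2 mm. A picture is of the moment at which its call begins.
- manip.sign_off(): hands the job in, once; it reports no verdict.
The state is a dict: "t": time; "q": joint angles; "qd": joint speeds; "tau": joint torques, N m; "tcp_pos": TCP position; "tool_rot": TCP orientation; "force": force on the tool from outside, world axes, zero at the start; "ft_torque": the same for the moment, N m; "finger_gap": opening from 0.0 (shut) to 1.0 (fully open).
Only numpy, scipy, OpenCV 4.12 (cv2) and the standard library are available. Lean on these libraries where they do the work, as an engineer would, in place of code of your own. Each camera call takes 0.05 s, during which the arm holds its last target.

## Task

Push the aluminium label-guide bar along its channel fully home against the red stop, then wind the clamp's handwheel clockwise (seen from above) by its red crank handle until the pad meets the bar, and snug it by feel: the handle should push back about 5 N more than when it ran free. Do not overtighten (9 N more is already too much and marks the bar); leave the bar home and clamped, let go, and leave the other things on the bench undisturbed.

Things in the scene. Friction and masses are not known exactly. Their poses are not given: they have to be found in the camera images.
- clamp: Grey and aluminium screw clamp, bolted down, place and yaw vary. Origin on the bench under the vertical screw axis; +x is the way the bar is pushed home, z up. Base plate x -155 to 145 mm, y +-65, 12 thick. Column x 90 to 135, y +-35, to 144 high; arm x -20 to 135, y +-25, height 116 to 144. Under the arm, on the axis, a 32 mm round black rubber pad, at first well clear of the bar.
- wheel: Black handwheel on the screw axis, 110 mm across, height 164 to 174 mm; turns in place. Origin as clamp. Clockwise from above lowers the pad 24 mm per turn; 0.6 to 1.8 turns to meet the bar, which no pose tells. It runs free at a steady 0.42 N m; after contact each 10 N of pad load adds 0.038 N m, and a radian adds roughly 75 N. It does not run back when let go.
- bed: Dark steel bed under the bar, with blue side fences and the red end stop. Its frame is that of clamp. Bed top at height 35 mm, x -115 to 70, y +-37.5; fences 43 mm apart inside, 12 mm high above the bed, x -95 to 70; the stop's face is at x = 70 mm, 22 mm high above the bed.
- bar: Loose aluminium bar with an orange outer end, 190 x 40 x 25 mm (x, y, z), about 0.55 kg. Origin at the centre of its underside; +x points to the stop, the orange end is at x = -95. Home, its origin is at x = -25 mm in the clamp's frame (orange end at -120, just past the bed); it starts 30 to 60 mm short of home. Fingers pointing down can push its orange end, clear of the wheel.
- crank_grip (a point): On the axis of the red crank handle, 207 mm above the bench: an upright, freely spinning sleeve, 20 mm across, 180 to 230 mm high, on the wheel 45 mm from the screw axis; starts at any angle. Pinched from above, it can be led round without turning the gripper. Along its path it takes up to 9 N running free (about 1 N left when paused), and 0.85 N more, moving or paused, per 10 N of pad load.
- screw_axis (a point): Point on the screw axis at the top of the handwheel, 174 mm above the bench; fixed to the clamp.
- label_roll: Loose bystander: upright white label roll with open core, 104 mm across, 75 mm tall; origin under its centre.
- spool_hub: Loose bystander: black spool hub with knob, 68 mm across, 86 mm tall; origin under its centre.
- guide_roller: Loose bystander: bright steel guide roller standing upright, 34 mm across, 110 mm tall; origin under its centre.
- driver: Loose bystander: yellow-handled screwdriver lying on the bench; origin under its middle.
- screw_tray: Loose bystander: open blue tray 90 x 70 x 25 mm beside the clamp; origin under its centre.
- collar: Loose bystander: brass collar 36 mm across, 22 mm tall, beside the clamp; origin under its centre.
- sensor_block: Loose bystander: black block 50 x 30 x 40 mm; origin under its centre.
There are look-alikes about, which are no part of the job. There is more than one size of the bar; the job needs the middle-sized.

How it is judged:
On the way, in this order (a step that is already met when the one before it is completed fails the run):
1. the bar is pushed home against the red stop (within 4 mm) (x of bar in the frame of clamp above -0.029 m and z of bar in the frame of clamp below 0.039 m), for 0.2 s.
2. the bar is clamped: it bears on the bed with more than 30 N while home (all of step 1 and contact force between bar and bed above 30 N), for 0.3 s.
At the end, for the whole second after the job is handed in: the bar is within 4 mm of the stop, flat on the bed and at rest, clamped so that it bears on the bed with 30 to 90 N, with the robot clear of everything (all of step 2 and contact force between bar and bed below 90 N and linear speed of bar below 0.01 m/s); the robot touches nothing.
It fails at once if the clamp is overtightened or the bar pressed down: the bar bears on the bed with more than 105 N (about 9 N more than free running at the handle) (contact force between bar and bed above 105 N).
It fails at once if a bystander is moved by more than 30 mm (distance of any of label_roll, spool_hub, guide_roller, driver, screw_tray, collar, sensor_block from where it was at the start of the episode above 0.03 m).
It also fails if it takes over 72 s, if anything falls off the work surface, if the arm or the gripper's body presses on something with over 40 N, if the wrist force passes 120 N, or if a joint passes its speed limit or range.

## Working session

There is one attempt and no reset: what is moved stays moved. The work goes in short steps, Python scripts to look and compute and a shell command to move; the robot and the scene stay as the last step left them, time stands still between calls to the robot, and variables do not carry over. Pictures are saved under pics/ and viewed, and the job is handed in when it is done.

```bash
ls; mkdir -p pics; python3 - <<'E'
from station import manip
import cv2,numpy as np
s=manip.sense();print({k:np.round(v,3).tolist() for k,v in s.items()})
for n in("side","top"):
    d=manip.snapshot(n);np.savez(f"pics/{n}0.npz",**d)
    cv2.imwrite(f"pics/{n}0.png",cv2.resize(d["frame"][:,:,::-1],(768,576)))
    R=cv2.Rodrigues(d["rvec"])[0];print(n,d["camera_matrix"].tolist(),(-R.T@d["tvec"].ravel()),R[2])
E
```

```text
pics
{'t': 0.0, 'q': [-1.407, 0.528, 1.434, 0.0, 1.181, -0.178], 'qd': [-0.0, -0.0, -0.0, 0.001, -0.001, -0.001], 'tau': [0.001, -44.235, -17.803, -0.0, 0.008, 0.0], 'tcp_pos': [0.21, -0.588, 0.247], 'tool_rot': [-0.121, 0.698, -0.696, 0.121], 'force': [-0.244, -0.65, 1.107], 'ft_torque': [0.001, 0.02, 0.044], 'finger_gap': 0.999}
side [[410.21399947111905, 0.0, 252.4767196082185], [0.0, 410.21399947111905, 191.58499992693814], [0.0, 0.0, 1.0]] [-0.00549685  1.05686391  0.92336197] [ 0.34024716 -0.75849461 -0.55580374]
top [[477.31126514525886, 0.0, 259.508330559426], [0.0, 477.31126514525886, 194.04661779408136], [0.0, 0.0, 1.0]] [ 0.31052145 -0.00702803  1.46198825] [ 0.12739849 -0.00503738 -0.99183882]
```

View pics/side0.png

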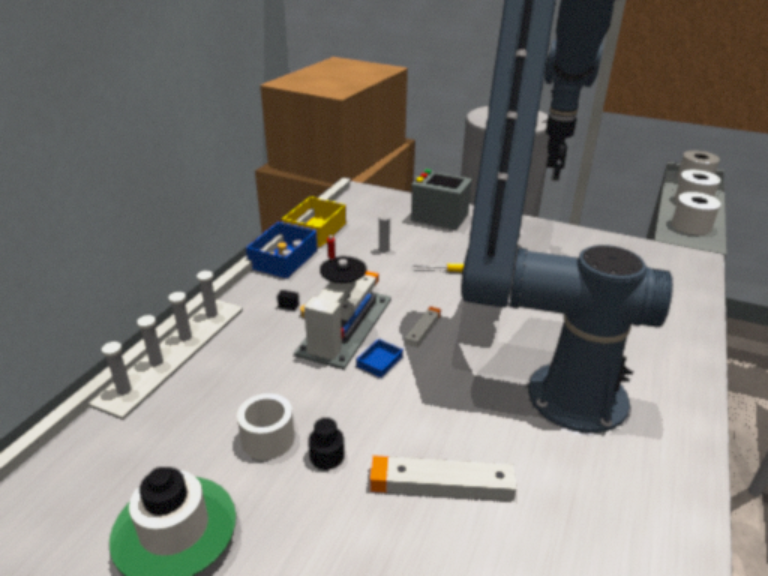

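View pics/top0.png

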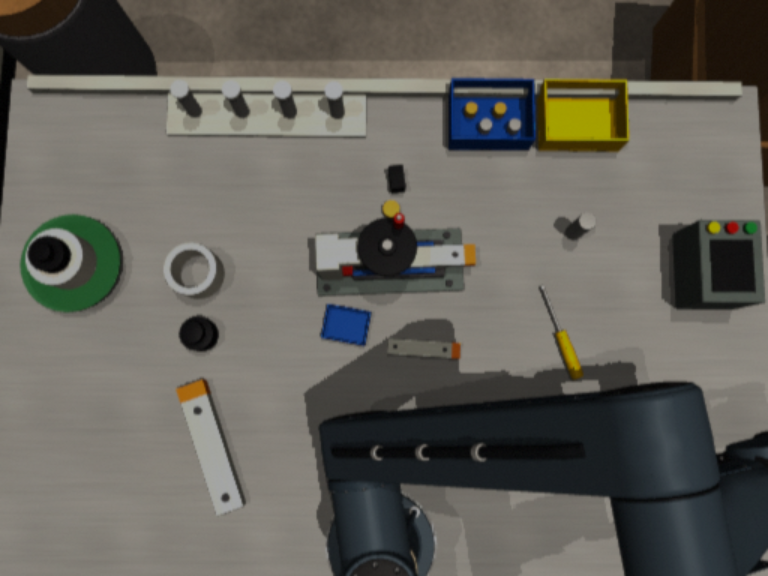

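The top view shows the clamp at about (390,262), the wheel at (387,247) with its red crank at (398,218), and the bar's orange end at (470,255) on the right, which is world -y. The arm doesn't hide the clamp. Next I'll measure these points.

```bash
cat > h.py <<'E'
import numpy as np,cv2
from station import manip
def get(n):
    return manip.snapshot(n)
def ray(d,uv,z):
    R=cv2.Rodrigues(d["rvec"])[0];C=-R.T@d["tvec"].ravel();uv=np.atleast_2d(np.float64(uv))
    r=np.c_[uv,np.ones(len(uv))]@np.linalg.inv(d["camera_matrix"]).T@R
    return C+r*((z-C[2])/r[:,2])[:,None]
def dep(d):
    R=cv2.Rodrigues(d["rvec"])[0];v,u=np.mgrid[:384,:512]
    p=np.stack([u,v,np.ones_like(u)],-1)@np.linalg.inv(d["camera_matrix"]).T*d["depth"][...,None]
    return (p-d["tvec"].ravel())@R
def comps(m,lo=5):
    n,l,s,c=cv2.connectedComponentsWithStats(m.astype(np.uint8))
    return [(s[i],c[i],l==i) for i in range(1,n) if s[i][4]>=lo]
E
python3 - <<'E'
from h import *
d=dict(np.load("pics/top0.npz"));f=d["frame"];P=dep(d)
hsv=cv2.cvtColor(f,cv2.COLOR_RGB2HSV);H,S,V=[hsv[...,i].astype(int) for i in range(3)]
roi=np.zeros(H.shape,bool);roi[130:205,195:330]=1
pr=lambda *a:print(*[np.round(x,4).tolist() if not isinstance(x,str) else x for x in a])
for nm,m,z in(("red",((H<6)|(H>174))&(S>140)&(V>60),.230),("orange",(H>=7)&(H<20)&(S>150)&(V>120),.06)):
    for s,c,k in comps(m&roi): pr(nm,s,c,ray(d,c,z)[0],P[k].mean(0),np.percentile(P[k][:,2],[5,50,95]))
for nm,lo,hi in(("wheel",.160,.18),("arm",.135,.15),("bartop",.055,.065),("plate",.007,.017),("grip",.2,.25)):
    m=(P[...,2]>lo)&(P[...,2]<hi)&roi
    for s,c,k in comps(m,15):
        q=P[k];r=cv2.minAreaRect(np.float32(q[:,:2]*1000));pr(nm,s,c,q.mean(0));print(r)
    if nm=="wheel":
        s,c,k=max(comps(m),key=lambda t:t[0][4]);print(cv2.fitEllipse(cv2.findContours(k.astype(np.uint8),0,1)[0][0]))
# dark wheel ellipse
m=(V<60)&(S<120)&roi&(P[...,2]>.15)
s,c,k=max(comps(m),key=lambda t:t[0][4]);c2=cv2.convexHull(np.concatenate(cv2.findContours(k.astype(np.uint8),0,1)[0]))
e=cv2.fitEllipse(c2);pr("darkwheel",ray(d,e[0],.174)[0]);print(e)
cv2.imwrite("pics/crop0.png",cv2.resize(f[125:210,190:335,::-1],None,fx=5,fy=5,interpolation=cv2.INTER_CUBIC))
E
```

```text
red [262, 142, 8, 7, 26] [265.8462, 145.8077] [0.5971, -0.0291, 0.23] [0.5975, -0.0291, 0.2283] [0.2242, 0.2286, 0.2321]
red [228, 177, 7, 7, 46] [231.0652, 179.9348] [0.5053, 0.0612, 0.23] [0.5312, 0.0703, 0.0659] [0.0516, 0.0572, 0.1267]
orange [310, 163, 7, 13, 90] [312.9667, 169.0667] [0.567, -0.1731, 0.06] [0.567, -0.1731, 0.0598] [0.0553, 0.0599, 0.0643]
wheel [238, 145, 40, 40, 1085] [257.5419, 165.2894] [0.5557, -0.0076, 0.1731]
((556.940185546875, -7.871421813964844), (108.1833267211914, 105.83690643310547), 69.69197082519531)
((257.5888671875, 165.1405029296875), (37.15397644042969, 39.30311965942383), 110.40831756591797)
arm [210, 156, 31, 25, 629] [223.0525, 167.8919] [0.5532, 0.089, 0.1428]
((553.8129272460938, 83.93838500976562), (69.77660369873047, 84.44883728027344), 1.3022282123565674)
bartop [274, 163, 43, 16, 489] [296.409, 170.4847] [0.5624, -0.1237, 0.0595]
((563.1777954101562, -119.76253509521484), (41.13896179199219, 127.60382080078125), 2.742619752883911)
bartop [228, 178, 7, 6, 33] [230.8485, 180.4242] [0.5311, 0.0714, 0.0578]
((530.8475341796875, 70.89556121
[... 207 characters left out ...]
, 32.90953063964844), 89.98221588134766)
plate [226, 155, 15, 4, 45] [232.8222, 156.6889] [0.6128, 0.069, 0.0111]
((613.5709838867188, 68.4150390625), (10.978179931640625, 43.396793365478516), 0.9158650636672974)
plate [211, 178, 98, 20, 902] [261.5976, 189.5721] [0.5107, -0.0208, 0.0114]
((517.3641967773438, -15.0599365234375), (50.61140823364258, 299.78631591796875), 2.4581120014190674)
grip [262, 142, 8, 10, 58] [265.431, 146.3966] [0.5965, -0.0281, 0.2258]
((598.1629028320312, -28.386877059936523), (18.54840850830078, 18.1487979888916), 62.398094177246094)
darkwheel [0.5568, -0.0078, 0.174]
((257.6192321777344, 164.7911834716797), (38.93876647949219, 39.58552932739258), 45.6257438659668)
```

View pics/crop0.png

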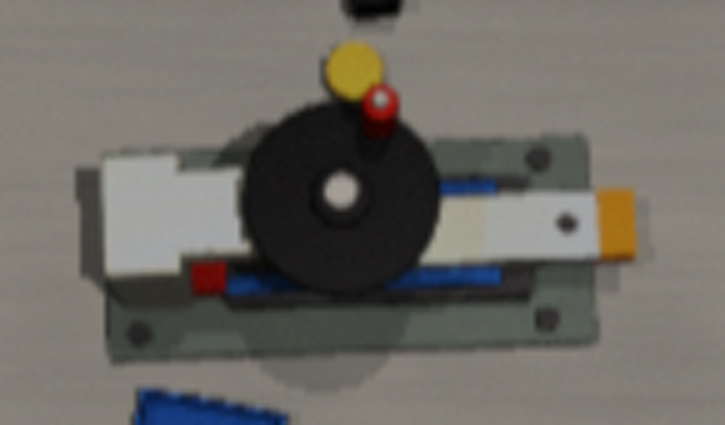

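```bash
python3 - <<'E'
from h import *
from scipy.spatial.transform import Rotation as R
s=manip.sense();A=R.from_quat(s["tool_rot"]).as_matrix();print(A.round(3))
Y=np.radians(2.4);ex=np.array([-np.sin(Y),np.cos(Y),0]);O=np.array([.5567,-.0078,0])
end=O-ex*.120;print("home end",end)
print("pre",O-ex*.215)
d=dict(np.load("pics/top0.npz"));P=dep(d)
m=(P[...,2]>.055)&(P[...,2]<.065);m[:130]=0;m[205:]=0;m[:,:270]=0;m[:,330:]=0
q=P[m]-O;print("bar end clamp x pct",np.percentile(q@ex,[0,1,3]), "lat",np.percentile(q@np.array([ex[1],-ex[0],0]),[1,50,99]))
# other heights around wheel hub, bystanders
m=(P[...,2]>.176)&(P[...,2]<.2);m[:150]=0;m[185:]=0;m[:,:235]=0;m[:,285:]=0
print("hub",P[m].mean(0),P[m][:,2].max())
# cross check grip in side view
d=dict(np.load("pics/side0.npz"));hsv=cv2.cvtColor(d["frame"],cv2.COLOR_RGB2HSV);H,S,V=[hsv[...,i].astype(int) for i in range(3)]
P=dep(d)
for s,c,k in comps(((H<6)|(H>174))&(S>120)&(V>50)): 
  if 150<c[0]<300 and c[1]<260:print(s,c,P[k].mean(0),ray(d,c,.207)[0])
m=((H>=7)&(H<20)&(S>150)&(V>120))
for s,c,k in comps(m):
  if 150<c[0]<300 and 150<c[1]<260:print("or",s,c,P[k].mean(0))
E
```

```text
[[-0.942 -0.     0.336]
 [-0.336  0.002 -0.942]
 [-0.    -1.    -0.002]]
home end [ 0.56172508 -0.12769474  0.        ]
pre [ 0.56570327 -0.22261141  0.        ]
bar end clamp x pct [-0.17583586 -0.1747536  -0.17249972] lat [-0.01841262  0.00038264  0.02170189]
hub [ 0.55525464 -0.00945696  0.18089848] 0.19999709040669697
[280 115   5   3   9] [282.22222222 116.        ] [ 0.65466139 -0.77462778  0.08788162] [ 0.55998907 -0.51300091  0.207     ]
[219 158   4  15  55] [220.58181818 165.14545455] [ 0.60014665 -0.02154132  0.20881398] [ 0.60176908 -0.02442965  0.207     ]
[227 219   2   6   7] [227.71428571 221.28571429] [0.53020382 0.06956874 0.05031167] [0.43407313 0.2467377  0.207     ]
or [217 158   2   4   6] [217.5 159.5] [ 0.74062507 -0.24719795  0.08318404]
or [243 181   9   6  22] [247.81818182 182.63636364] [ 0.56291392 -0.1654681   0.06393649]
or [287 205   6   3  11] [289.54545455 206.09090909] [ 0.38036858 -0.14556617  0.0198552 ]
```

The bar end is about 55 mm short of home. The axis is near (0.5567, -0.0078) and the yaw is about 2.4°. I'll move over behind the orange end, aligning the tool with the world axes and shutting the fingers.

```bash
python3 -m handwheel '[-3.8,0,-1.86,0,0.035,0,0, -7.6,0,-3.72,0,0.07,0,0, -11.4,0,-5.6,0,0.105,0,0, -15.2,0,-7.44,0,0.14,0,0, -19,0,-9.3,0,0.175,0,0, -22.8,0,-11.2,0,0.21,0,0, -26.6,0,-13,0,0.245,0,0, -30.4,0,-14.9,0,0.28,0,0, -34.2,0,-16.7,0,0.31,0,0, -38,0,-18.6,0,0.342,0,0]' 60; python3 - <<'E'
from h import *
from scipy.spatial.transform import Rotation as R
s=manip.sense();print(s["t"],s["tcp_pos"],s["q"],s["finger_gap"],s["force"]);print(R.from_quat(s["tool_rot"]).as_matrix().round(3))
E
```

```text
t: 0.93
tcp_pos: [0.502, -0.2885, 0.248]
tool_rot: [0.0, 0.707, -0.707, -0.001]
force: [0.8, -1.1, 0.2]
finger_gap: 0.001
0.9333 [ 0.50198762 -0.28848195  0.24796053] [-7.14494257e-01  4.66041479e-01  1.55052213e+00 -2.49876215e-05
  1.12578431e+00  8.57185764e-01] 0.0013447008091479942 [ 0.80054696 -1.14989278  0.22888827]
[[-1.    -0.001 -0.001]
 [ 0.001  0.    -1.   ]
 [ 0.001 -1.    -0.   ]]
```

```bash
python3 -m handwheel '[-2,0,-2.1,0,0,0,0, -4,0,-4.3,0,0,0,0, -5.95,0,-6.4,0,0,0,0, -5.95,3,-6.4,0,0,0,0, -5.95,6.5,-6.4,0,0,0,0, -5.95,10,-6.4,0,0,0,0, -5.95,13.5,-6.4,0,0,0,0, -5.95,17,-6.4,0,0,0,0, -5.95,18.8,-6.4,0,0,0,0, -5.95,18.8,-6.4,0,0,0,0]'; python3 - <<'E'
from h import *
s=manip.sense();print(s["force"],s["tcp_pos"])
d=get("top");cv2.imwrite("pics/a1.png",cv2.resize(d["frame"][110:220,180:370,::-1],None,fx=4,fy=4))
d=get("side");cv2.imwrite("pics/a2.png",cv2.resize(d["frame"][120:260,170:360,::-1],None,fx=4,fy=4))
E
```

```text
t: 1.77
tcp_pos: [0.5572, -0.2243, 0.0553]
tool_rot: [-0.003, 0.709, -0.705, -0.003]
force: [-0.4, -0.3, 0.2]
finger_gap: -0.003
[-0.44032529 -0.2505641   0.23040178] [ 0.55719331 -0.22426327  0.0553051 ]
```

View pics/a1.png

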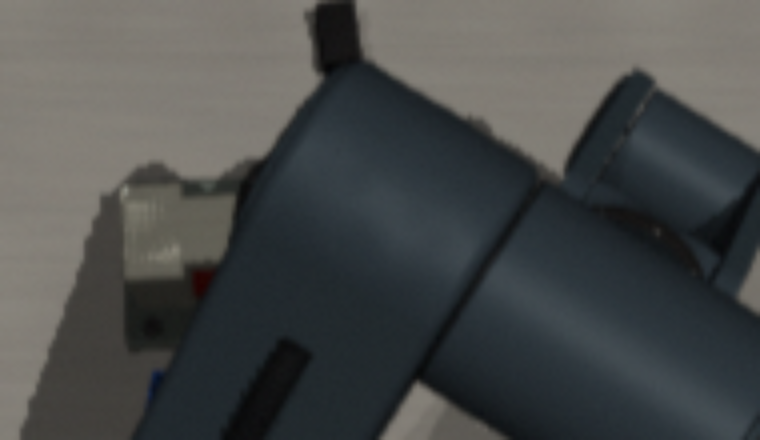

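View pics/a2.png

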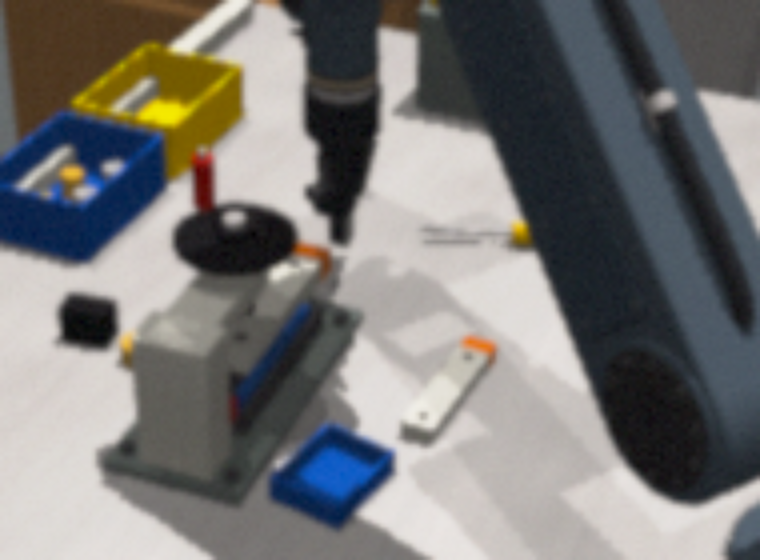

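```bash
python3 -m handwheel '[0,0,0,0,0,0,0,0,0,0,0,0,0,0]'; python3 -c "
from h import *
print(manip.sense()['q'])"
```

```text
t: 2.03
tcp_pos: [0.5617, -0.2271, 0.0623]
tool_rot: [-0.001, -0.706, 0.708, -0.001]
force: [0.1, 0.5, 0.7]
finger_gap: 0.001
[-5.68387012e-01  7.55410818e-01  1.61435068e+00 -6.34541195e-06
  7.67928203e-01  1.00159950e+00]
```

```bash
python3 -m handwheel '[0,0.5,-0.8,0,0,0,0, 0,0.5,-1.6,0,0,0,0, 0,0.5,-2.4,0,0,0,0, 0,0.5,-3.2,0,0,0,0, 0,0.5,-4,0,0,0,0, 0,0.5,-4.8,0,0,0,0, 0,0.5,-5.6,0,0,0,0, 0,0.5,-6.3,0,0,0,0, 0,0.5,-7,0,0,0,0, 0,0.5,-7.4,0,0,0,0]'; python3 - <<'E'
from h import *
d=get("side");cv2.imwrite("pics/b2.png",cv2.resize(d["frame"][120:260,170:360,::-1],None,fx=4,fy=4))
s=manip.sense();print(s["force"],s["tcp_pos"])
E
```

```text
t: 2.87
tcp_pos: [0.5599, -0.1518, 0.0556]
tool_rot: [0.001, -0.707, 0.707, -0.0]
force: [-2.7, -6.5, 2.8]
finger_gap: 0.003
[-1.68051124 -1.95344166  1.56286617] [ 0.55985305 -0.15103859  0.05555054]
```

View pics/b2.png

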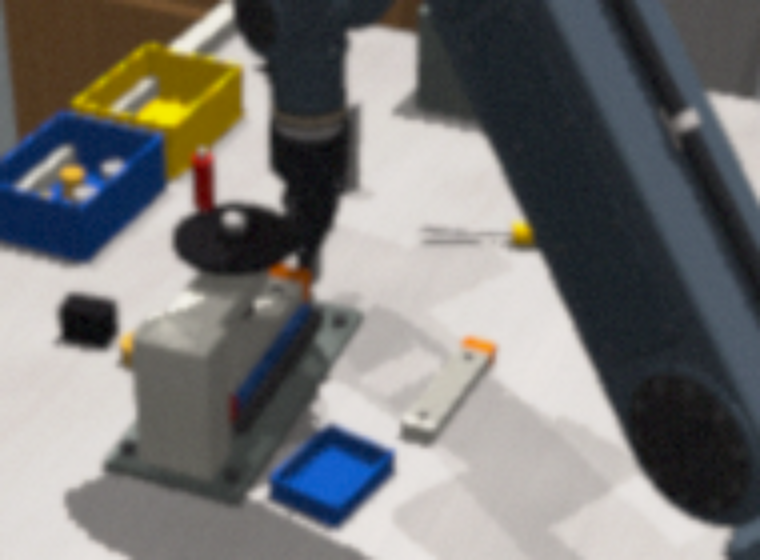

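The fingers have the bar's orange end (about (290,275) in the crop) and it is sliding. I'll go slower from here, until the force rises at the stop.

```bash
python3 -m handwheel '[0,0,-0.2,0,0,0,0, 0,0,-0.4,0,0,0,0, 0,0,-0.6,0,0,0,0, 0,0,-0.7,0,0,0,0, 0,0,-0.7,0,0,0,0]'; python3 -m handwheel '[0,0,-0.1,0,0,0,0, 0,0,-0.2,0,0,0,0,0,0,-0.2,0,0,0,0]'; python3 -m handwheel '[0,0,-0.1,0,0,0,0, 0,0,-0.2,0,0,0,0,0,0,-0.2,0,0,0,0]'
```

```text
t: 3.33
tcp_pos: [0.5598, -0.1455, 0.0554]
tool_rot: [0.001, -0.707, 0.707, -0.0]
force: [-1.1, -4.8, 2.3]
finger_gap: 0.0
t: 3.58
tcp_pos: [0.5597, -0.1436, 0.0554]
tool_rot: [0.001, -0.707, 0.707, 0.0]
force: [-2.5, -6.3, 1.9]
finger_gap: -0.002
t: 3.83
tcp_pos: [0.5596, -0.1416, 0.0553]
tool_rot: [0.001, -0.707, 0.707, 0.0]
force: [-3.0, -6.1, 2.3]
finger_gap: -0.005
```

```bash
python3 -m handwheel '[0,0,-0.1,0,0,0,0, 0,0,-0.2,0,0,0,0,0,0,-0.2,0,0,0,0]'; python3 -m handwheel '[0,0,-0.1,0,0,0,0, 0,0,-0.2,0,0,0,0,0,0,-0.2,0,0,0,0]'
```

```text
t: 4.08
tcp_pos: [0.5598, -0.1412, 0.0554]
tool_rot: [0.001, -0.706, 0.708, -0.001]
force: [-4.6, -11.9, 1.8]
finger_gap: -0.001
t: 4.33
tcp_pos: [0.5598, -0.141, 0.0555]
tool_rot: [0.002, -0.705, 0.709, -0.001]
force: [-6.1, -16.5, 1.4]
finger_gap: 0.002
```

```bash
python3 -m handwheel '[0,0,-0.1,0,0,0,0, 0,0,-0.2,0,0,0,0,0,0,-0.2,0,0,0,0]'
```

```text
t: 4.58
tcp_pos: [0.5598, -0.1408, 0.0555]
tool_rot: [0.002, -0.704, 0.71, -0.001]
force: [-7.5, -22.0, 0.7]
finger_gap: 0.001
```

The force rose to 22 N at TCP y = -0.141, where I expected the stop. I'll back off, then go up and open partway.

```bash
python3 -m handwheel '[0,0,3,0,0,0,0, 0,0,6,0,0,0,0, 0,-3,6.5,0,0,0,0, 0,-7,6.5,0,0,0,3, 0,-11,6.5,0,0,0,6, 0,-15,6.5,0,0,0,6, 0,-19,6.5,0,0,0,6, 0,-23,6.5,0,0,0,6, 0,-24,6.5,0,0,0,6, 0,-24,6.5,0,0,0,6]'; python3 -m handwheel '[0,0,0,0,0,0,6,0,0,0,0,0,0,6]'
python3 - <<'E'
from h import *
d=get("top");np.savez("pics/t2.npz",**d);cv2.imwrite("pics/c1.png",cv2.resize(d["frame"][110:220,180:370,::-1],None,fx=4,fy=4))
d=get("side");np.savez("pics/s2.npz",**d);cv2.imwrite("pics/c2.png",cv2.resize(d["frame"][120:260,170:360,::-1],None,fx=4,fy=4))
s=manip.sense();print(s["force"],s["tcp_pos"])
E
```

```text
t: 5.42
tcp_pos: [0.5624, -0.2001, 0.2994]
tool_rot: [-0.002, -0.706, 0.708, -0.003]
force: [-0.3, 0.2, 0.6]
finger_gap: 0.705
t: 5.58
tcp_pos: [0.5592, -0.199, 0.2929]
tool_rot: [-0.002, 0.708, -0.706, -0.001]
force: [0.1, 0.8, -1.2]
finger_gap: 0.701
[ 0.03193188  0.16196789 -0.89745259] [ 0.55926657 -0.19932791  0.29255   ]
```

View pics/c2.png

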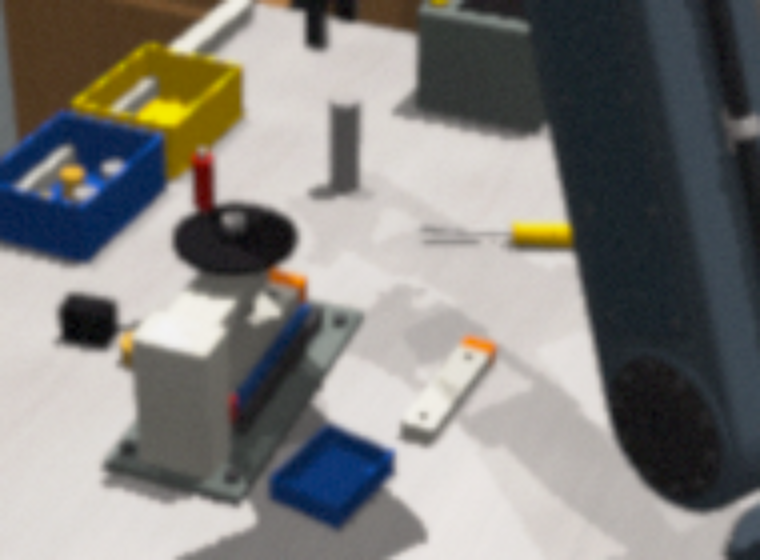

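View pics/c1.png

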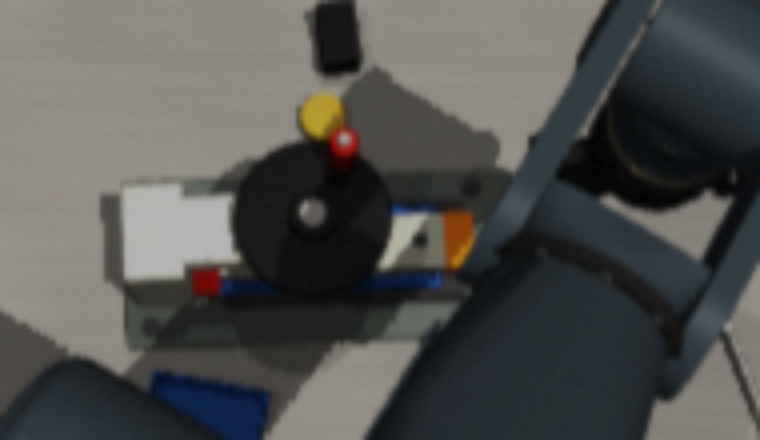

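```bash
python3 - <<'E'
from h import *
d=dict(np.load("pics/t2.npz"));P=dep(d);O=np.array([.5567,-.0078,0]);Y=np.radians(2.4);ex=np.array([-np.sin(Y),np.cos(Y),0])
hsv=cv2.cvtColor(d["frame"],cv2.COLOR_RGB2HSV);H,S,V=[hsv[...,i].astype(int) for i in range(3)]
roi=np.zeros(H.shape,bool);roi[130:205,195:330]=1
for s,c,k in comps(roi&(H>=7)&(H<22)&(S>140)&(V>80)): print("or",s,c,((ray(d,c,.06)[0]-O)@ex))
d0=dict(np.load("pics/top0.npz"))
for s,c,k in comps(roi&((H<6)|(H>174))&(S>140)&(V>60)): print("red",s,c,ray(d,c,.23)[0])
print((ray(d,[298.3,170],.06)-O)@ex, (ray(d0,[317,169],.06)-O)@ex)
E
```

```text
or [260 136   7   9  23] [263.26086957 140.82608696] -0.02047381857026751
or [291 163   8  14  94] [293.94680851 169.07446809] -0.10886150374040238
red [262 142   8   8  32] [265.9375  145.65625] [ 0.59754138 -0.02934279  0.23      ]
red [228 177   7   7  46] [231.06521739 179.93478261] [0.50534475 0.06124645 0.23      ]
[-0.12171841] [-0.1776472]
```

The bar is home, with its orange end at clamp x of about -0.120. Next I'll go over the crank handle at (0.597, -0.028).

```bash
python3 -m handwheel '[-0.8,0,-3.5,0,0,0,6, -1.6,0,-7,0,0,0,6, -2.4,0,-10.5,0,0,0,6, -3.2,0,-14,0,0,0,6, -3.8,0,-17.1,0,0,0,6, -3.8,0,-17.1,0,0,0,6, -3.8,0,-17.1,0,0,0,6, -3.8,0,-17.1,0,0,0,6]'
python3 - <<'E'
from h import *
d=get("side");cv2.imwrite("pics/e2.png",cv2.resize(d["frame"][80:220,150:340,::-1],None,fx=4,fy=4))
E
```

```text
t: 6.35
tcp_pos: [0.5978, -0.0293, 0.2938]
tool_rot: [-0.001, 0.707, -0.707, -0.001]
force: [0.3, -0.4, 0.6]
finger_gap: 0.702
```

View pics/e2.png

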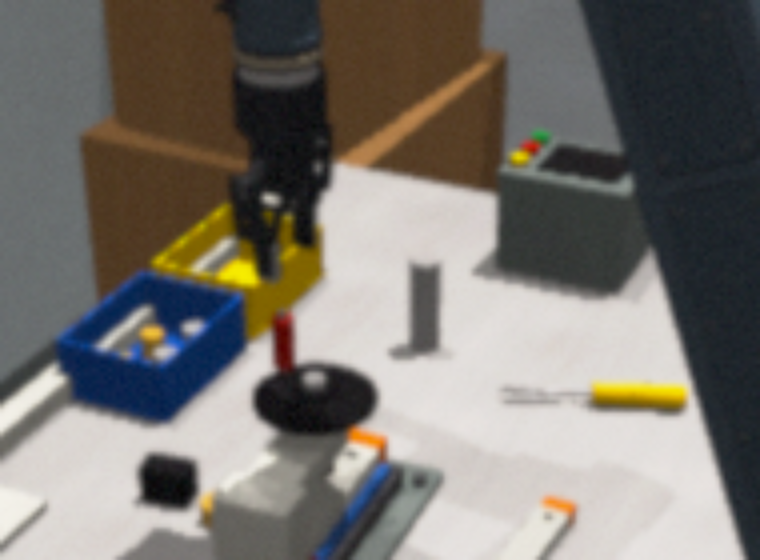

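The fingers, with tips at about (265,270) and (305,235), straddle the red crank at (283,318). I'll descend and pinch.

```bash
python3 -m handwheel '[0,2.5,0,0,0,0,6, 0,5,0,0,0,0,6, 0,7.5,0,0,0,0,6, 0,8.7,0,0,0,0,6, 0,8.7,0,0,0,0,6]'; python3 -m handwheel '[0,0,0,0,0,0,1.5, 0,0,0,0,0,0,1.5, 0,0,0,0,0,0,1.5, 0,0,0,0,0,0,1.5, 0,0,0,0,0,0,1.5,0,0,0,0,0,0,1.5]' 50
```

```text
t: 6.82
tcp_pos: [0.5957, -0.0306, 0.2045]
tool_rot: [-0.002, 0.708, -0.707, -0.003]
force: [0.3, -0.2, -0.9]
finger_gap: 0.704
t: 7.32
tcp_pos: [0.5991, -0.0284, 0.21]
tool_rot: [0.001, 0.707, -0.707, 0.001]
force: [-0.3, 4.6, 6.8]
finger_gap: 0.219
```

```bash
python3 - <<'E'
from h import *
s=manip.sense();print(s["force"],s["tcp_pos"],s["finger_gap"])
d=get("side");cv2.imwrite("pics/g2.png",cv2.resize(d["frame"][80:220,150:340,::-1],None,fx=4,fy=4))
E
```

```text
[-0.34354987  4.57003449  6.80033693] [ 0.59909424 -0.0284102   0.21003066] 0.21878572247923117
```

View pics/g2.png

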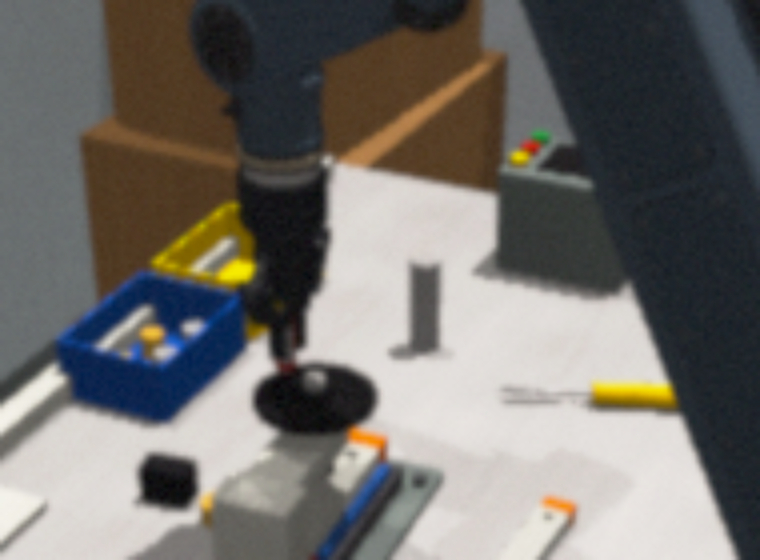

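The pinch is good: the opening is about 19 mm on the 20 mm sleeve. Next I'll work out the circle offsets per call, clockwise from about -27°.

```bash
cat > tab.py <<'E'
import numpy as np,sys
a0,step,n=map(float,sys.argv[1:4]);t=np.radians(a0-step*np.arange(0,n+1))
print("end",a0-step*n)
for x,z in zip(-4.5*(np.cos(t)-np.cos(t[0])),-4.5*(np.sin(t)-np.sin(t[0]))):print(f"{x:.2f},0,{z:.2f}",end="  ")
print()
E
python3 tab.py -27 6 10;python3 tab.py -87 6 10;python3 tab.py -147 6 10
```

```text
end -87.0
-0.00,0,-0.00  0.24,0,0.41  0.51,0,0.79  0.83,0,1.14  1.18,0,1.45  1.56,0,1.73  1.97,0,1.97  2.40,0,2.16  2.84,0,2.30  3.31,0,2.40  3.77,0,2.45  
end -147.0
-0.00,0,-0.00  0.47,0,-0.00  0.94,0,-0.05  1.40,0,-0.15  1.85,0,-0.29  2.28,0,-0.48  2.69,0,-0.72  3.07,0,-1.00  3.42,0,-1.31  3.73,0,-1.66  4.01,0,-2.04  
end -207.0
-0.00,0,-0.00  0.24,0,-0.41  0.43,0,-0.84  0.57,0,-1.29  0.67,0,-1.75  0.72,0,-2.22  0.72,0,-2.69  0.67,0,-3.15  0.57,0,-3.62  0.43,0,-4.06  0.24,0,-4.49
```

```bash
python3 -m handwheel '[0.24,0,0.41,0,0,0,1.5, 0.51,0,0.79,0,0,0,1.5, 0.83,0,1.14,0,0,0,1.5, 1.18,0,1.45,0,0,0,1.5, 1.56,0,1.73,0,0,0,1.5, 1.97,0,1.97,0,0,0,1.5, 2.4,0,2.16,0,0,0,1.5, 2.84,0,2.3,0,0,0,1.5, 3.31,0,2.4,0,0,0,1.5, 3.77,0,2.45,0,0,0,1.5]'; python3 - <<'E'
from h import *
d=get("side");cv2.imwrite("pics/i2.png",cv2.resize(d["frame"][80:220,150:340,::-1],None,fx=4,fy=4))
s=manip.sense();print(s["force"],s["tcp_pos"],s["finger_gap"])
E
```

```text
t: 8.2
tcp_pos: [0.5646, -0.0522, 0.2101]
tool_rot: [0.004, 0.708, -0.706, 0.004]
force: [7.5, 8.2, 0.8]
finger_gap: 0.222
[5.96114168 8.54453761 2.23101996] [ 0.56340891 -0.05227614  0.21007101] 0.2187110156634927
```

View pics/i2.png

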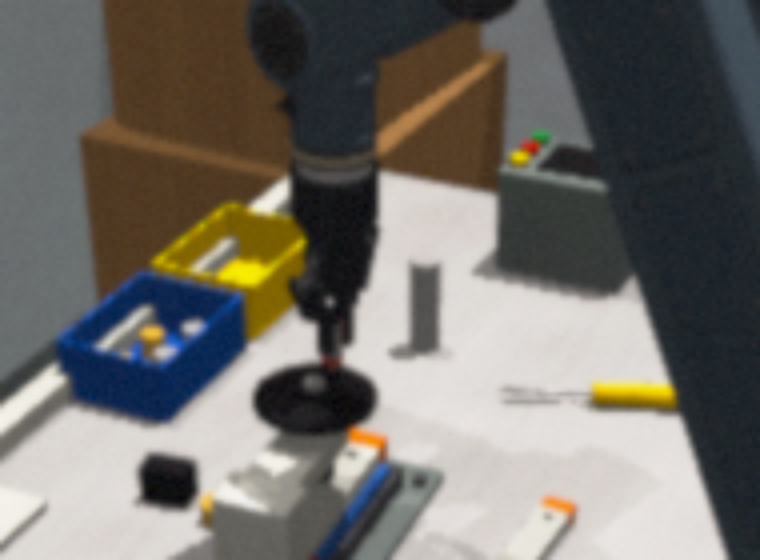

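The crank is leading round well. The 8.5 N radial pull says my commanded circle sits about 3 mm too far toward -y, so I'll correct that on the way.

```bash
python3 -m handwheel '[0.47,0,-0.05,0,0,0,1.5, 0.94,0,-0.15,0,0,0,1.5, 1.4,0,-0.3,0,0,0,1.5, 1.85,0,-0.49,0,0,0,1.5, 2.28,0,-0.73,0,0,0,1.5, 2.69,0,-0.97,0,0,0,1.5, 3.07,0,-1.25,0,0,0,1.5, 3.42,0,-1.56,0,0,0,1.5, 3.73,0,-1.91,0,0,0,1.5, 4.01,0,-2.29,0,0,0,1.5]'; cat > f.py <<'E'
from h import *
s=manip.sense();p=np.array(s["tcp_pos"])[:2]-[.5567,-.0078];a=np.arctan2(p[1],p[0]);f=np.array(s["force"])
r=np.array([np.cos(a),np.sin(a)]);t=np.array([-r[1],r[0]])
print("ang %.1f rad %.1fmm Ftan(resist) %.2f Frad %.2f Fz %.1f gap %.3f"%(np.degrees(a),1e3*np.hypot(*p),f[:2]@t,f[:2]@r,f[2],s["finger_gap"]))
E
python3 f.py
```

```text
t: 9.08
tcp_pos: [0.5242, -0.0352, 0.2101]
tool_rot: [-0.002, -0.704, 0.71, -0.004]
force: [2.7, -9.8, 1.2]
finger_gap: 0.223
ang -139.8 rad 42.5mm Ftan(resist) 9.19 Frad 4.26 Fz 1.2 gap 0.223
```

```bash
python3 -m handwheel '[0.24,0,-0.41,0,0,0,1.5, 0.43,0,-0.84,0,0,0,1.5, 0.57,0,-1.29,0,0,0,1.5, 0.67,0,-1.75,0,0,0,1.5, 0.72,0,-2.22,0,0,0,1.5, 0.72,0,-2.69,0,0,0,1.5, 0.67,0,-3.15,0,0,0,1.5, 0.57,0,-3.62,0,0,0,1.5, 0.43,0,-4.06,0,0,0,1.5, 0.24,0,-4.49,0,0,0,1.5]'; 
python3 f.py; python3 tab.py -207 4 10;python3 tab.py -247 4 10;python3 tab.py -287 4 10; python3 tab.py -327 4 10
```

```text
t: 9.92
tcp_pos: [0.5181, 0.0109, 0.21]
tool_rot: [0.001, -0.705, 0.71, -0.001]
force: [-5.1, -8.6, 8.4]
finger_gap: 0.219
ang 154.1 rad 42.9mm Ftan(resist) 10.00 Frad 0.84 Fz 8.4 gap 0.219
end -247.0
-0.00,0,-0.00  -0.15,0,-0.27  -0.32,0,-0.54  -0.51,0,-0.79  -0.72,0,-1.03  -0.94,0,-1.25  -1.18,0,-1.45  -1.43,0,-1.64  -1.69,0,-1.81  -1.97,0,-1.97  -2.25,0,-2.10  
end -287.0
-0.00,0,-0.00  -0.29,0,-0.11  -0.59,0,-0.20  -0.90,0,-0.28  -1.21,0,-0.32  -1.52,0,-0.35  -1.84,0,-0.36  -2.15,0,-0.34  -2.46,0,-0.30  -2.77,0,-0.24  -3.07,0,-0.16  
end -327.0
-0.00,0,-0.00  -0.30,0,0.10  -0.59,0,0.22  -0.87,0,0.37  -1.14,0,0.53  -1.39,0,0.71  -1.64,0,0.91  -1.87,0,1.12  -2.08,0,1.35  -2.28,0,1.60  -2.46,0,1.85  
end -367.0
-0.00,0,-0.00  -0.16,0,0.27  -0.30,0,0.55  -0.43,0,0.84  -0.53,0,1.14  -0.61,0,1.44  -0.67,0,1.75  -0.71,0,2.06  -0.73,0,2.37  -0.72,0,2.69  -0.69,0,3.00
```

```bash
python3 -m handwheel '[-0.15,0,-0.27,0,0,0,1.5, -0.32,0,-0.54,0,0,0,1.5, -0.51,0,-0.79,0,0,0,1.5, -0.72,0,-1.03,0,0,0,1.5, -0.94,0,-1.25,0,0,0,1.5, -1.18,0,-1.45,0,0,0,1.5, -1.43,0,-1.64,0,0,0,1.5, -1.69,0,-1.81,0,0,0,1.5, -1.97,0,-1.97,0,0,0,1.5, -2.25,0,-2.1,0,0,0,1.5]';python3 f.py
```

```text
t: 10.75
tcp_pos: [0.5389, 0.0329, 0.21]
tool_rot: [0.002, -0.705, 0.709, 0.0]
force: [-7.3, -4.4, 10.8]
finger_gap: 0.221
ang 113.6 rad 44.5mm Ftan(resist) 8.44 Frad -1.08 Fz 10.8 gap 0.221
```

```bash
python3 -m handwheel '[-0.29,0,-0.11,0,0,0,1.5, -0.59,0,-0.2,0,0,0,1.5, -0.9,0,-0.28,0,0,0,1.5, -1.21,0,-0.32,0,0,0,1.5, -1.52,0,-0.35,0,0,0,1.5, -1.84,0,-0.36,0,0,0,1.5, -2.15,0,-0.34,0,0,0,1.5, -2.46,0,-0.3,0,0,0,1.5, -2.77,0,-0.24,0,0,0,1.5, -3.07,0,-0.16,0,0,0,1.5]';python3 f.py
```

```text
t: 11.58
tcp_pos: [0.5685, 0.0368, 0.21]
tool_rot: [0.003, -0.707, 0.707, 0.001]
force: [-8.9, 1.7, 12.6]
finger_gap: 0.22
ang 75.2 rad 46.1mm Ftan(resist) 9.08 Frad -0.64 Fz 12.6 gap 0.220
```

No contact yet: tangential resistance is still about 9 N. A vertical preload of 12 N has built up, so I'll lift the command by 3 mm over the next stretch.

```bash
python3 -m handwheel '[-0.3,-0.03,0.1,0,0,0,1.5, -0.59,-0.06,0.22,0,0,0,1.5, -0.87,-0.09,0.37,0,0,0,1.5, -1.14,-0.12,0.53,0,0,0,1.5, -1.39,-0.15,0.71,0,0,0,1.5, -1.64,-0.18,0.91,0,0,0,1.5, -1.87,-0.21,1.12,0,0,0,1.5, -2.08,-0.24,1.35,0,0,0,1.5, -2.28,-0.27,1.6,0,0,0,1.5, -2.46,-0.3,1.85,0,0,0,1.5]';python3 f.py
```

```text
t: 12.42
tcp_pos: [0.5936, 0.0216, 0.2102]
tool_rot: [-0.002, 0.709, -0.705, -0.002]
force: [-1.6, 11.3, -4.3]
finger_gap: 0.217
ang 38.5 rad 47.2mm Ftan(resist) 9.80 Frad 5.79 Fz -4.3 gap 0.217
```

```bash
python3 tab.py -7 4 10;python3 tab.py -47 4 10;python3 tab.py -87 4 10; python3 tab.py -127 4 10;python3 tab.py -167 4 10; python3 -m handwheel '[-0.16,0,0.27,0,0,0,1.5, -0.3,0,0.55,0,0,0,1.5, -0.43,0,0.84,0,0,0,1.5, -0.53,0,1.14,0,0,0,1.5, -0.61,0,1.44,0,0,0,1.5, -0.67,0,1.75,0,0,0,1.5, -0.71,0,2.06,0,0,0,1.5, -0.73,0,2.37,0,0,0,1.5, -0.72,0,2.69,0,0,0,1.5, -0.69,0,3,0,0,0,1.5]';python3 f.py
```

```text
end -47.0
-0.00,0,-0.00  0.05,0,0.31  0.12,0,0.62  0.21,0,0.92  0.32,0,1.21  0.46,0,1.49  0.61,0,1.77  0.78,0,2.03  0.97,0,2.28  1.18,0,2.52  1.40,0,2.74  
end -87.0
-0.00,0,-0.00  0.24,0,0.21  0.49,0,0.40  0.75,0,0.57  1.03,0,0.72  1.31,0,0.85  1.60,0,0.96  1.90,0,1.06  2.21,0,1.13  2.52,0,1.18  2.83,0,1.20  
end -127.0
-0.00,0,-0.00  0.31,0,0.01  0.63,0,-0.01  0.94,0,-0.05  1.25,0,-0.11  1.55,0,-0.19  1.85,0,-0.29  2.14,0,-0.42  2.42,0,-0.56  2.69,0,-0.72  2.94,0,-0.90  
end -167.0
-0.00,0,-0.00  0.24,0,-0.20  0.47,0,-0.41  0.69,0,-0.64  0.89,0,-0.89  1.07,0,-1.14  1.23,0,-1.41  1.37,0,-1.69  1.49,0,-1.98  1.60,0,-2.28  1.68,0,-2.58  
end -207.0
-0.00,0,-0.00  0.06,0,-0.31  0.10,0,-0.62  0.11,0,-0.93  0.11,0,-1.25  0.08,0,-1.56  0.03,0,-1.87  -0.04,0,-2.18  -0.13,0,-2.48  -0.24,0,-2.77  -0.38,0,-3.06  
t: 13.25
tcp_pos: [0.6041, -0.0091, 0.2102]
tool_rot: [0.001, 0.709, -0.705, 0.001]
force: [5.4, 7.5, -7.4]
finger_gap: 0.223
ang -1.6 rad 47.4mm Ftan(resist) 7.61 Frad 5.21 Fz -7.4 gap 0.223
```

```bash
python3 -m handwheel '[0.05,0.02,0.31,0,0,0,1.5, 0.12,0.04,0.62,0,0,0,1.5, 0.21,0.06,0.92,0,0,0,1.5, 0.32,0.08,1.21,0,0,0,1.5, 0.46,0.1,1.49,0,0,0,1.5, 0.61,0.12,1.77,0,0,0,1.5, 0.78,0.14,2.03,0,0,0,1.5, 0.97,0.14,2.28,0,0,0,1.5, 1.18,0.14,2.52,0,0,0,1.5, 1.4,0.14,2.74,0,0,0,1.5]';python3 f.py
```

```text
t: 14.08
tcp_pos: [0.5919, -0.0382, 0.2102]
tool_rot: [0.003, 0.708, -0.707, 0.003]
force: [6.4, 5.1, -4.5]
finger_gap: 0.22
ang -40.8 rad 46.5mm Ftan(resist) 8.06 Frad 1.49 Fz -4.5 gap 0.220
```

```bash
python3 -m handwheel '[0.24,0,0.21,0,0,0,1.5, 0.49,0,0.4,0,0,0,1.5, 0.75,0,0.57,0,0,0,1.5, 1.03,0,0.72,0,0,0,1.5, 1.31,0,0.85,0,0,0,1.5, 1.6,0,0.96,0,0,0,1.5, 1.9,0,1.06,0,0,0,1.5, 2.21,0,1.13,0,0,0,1.5, 2.52,0,1.18,0,0,0,1.5, 2.83,0,1.2,0,0,0,1.5]';python3 f.py
```

```text
t: 14.92
tcp_pos: [0.5645, -0.0519, 0.2102]
tool_rot: [-0.003, -0.707, 0.708, -0.004]
force: [8.8, 0.7, -7.7]
finger_gap: 0.218
ang -80.0 rad 44.8mm Ftan(resist) 8.79 Frad 0.85 Fz -7.7 gap 0.218
```

```bash
python3 -m handwheel '[0.31,0.02,0.01,0,0,0,1.5, 0.63,0.04,-0.01,0,0,0,1.5, 0.94,0.06,-0.05,0,0,0,1.5, 1.25,0.08,-0.11,0,0,0,1.5, 1.55,0.1,-0.19,0,0,0,1.5, 1.85,0.12,-0.29,0,0,0,1.5, 2.14,0.14,-0.42,0,0,0,1.5, 2.42,0.16,-0.56,0,0,0,1.5, 2.69,0.16,-0.72,0,0,0,1.5, 2.94,0.16,-0.9,0,0,0,1.5]';python3 f.py
```

```text
t: 15.75
tcp_pos: [0.5362, -0.0458, 0.2101]
tool_rot: [-0.004, -0.704, 0.71, -0.005]
force: [6.5, -7.0, -0.9]
finger_gap: 0.216
ang -118.3 rad 43.1mm Ftan(resist) 9.01 Frad 3.13 Fz -0.9 gap 0.216
```

```bash
python3 -m handwheel '[0,0,0,0,0,0,1.5,0,0,0,0,0,0,1.5,0,0,0,0,0,0,1.5,0,0,0,0,0,0,1.5]';python3 f.py
```

```text
t: 16.08
tcp_pos: [0.5353, -0.0453, 0.2101]
tool_rot: [-0.003, -0.705, 0.709, -0.004]
force: [5.2, -3.8, 0.4]
finger_gap: 0.22
ang -119.7 rad 43.2mm Ftan(resist) 6.37 Frad 0.74 Fz 0.4 gap 0.220
```

```bash
python3 -m handwheel '[0,0,0,0,0,0,1.5,0,0,0,0,0,0,1.5,0,0,0,0,0,0,1.5,0,0,0,0,0,0,1.5,0,0,0,0,0,0,1.5,0,0,0,0,0,0,1.5,0,0,0,0,0,0,1.5,0,0,0,0,0,0,1.5,0,0,0,0,0,0,1.5]';python3 f.py
```

```text
t: 16.83
tcp_pos: [0.5354, -0.0453, 0.2101]
tool_rot: [-0.003, -0.705, 0.709, -0.004]
force: [6.0, -5.0, 1.0]
finger_gap: 0.22
ang -119.7 rad 43.1mm Ftan(resist) 7.69 Frad 1.41 Fz 1.0 gap 0.220
```

```bash
python3 -m handwheel '[0,0,0,0,0,0,1.5,0,0,0,0,0,0,1.5,0,0,0,0,0,0,1.5,0,0,0,0,0,0,1.5,0,0,0,0,0,0,1.5,0,0,0,0,0,0,1.5,0,0,0,0,0,0,1.5,0,0,0,0,0,0,1.5,0,0,0,0,0,0,1.5]';python3 f.py
```

```text
t: 17.58
tcp_pos: [0.5354, -0.0453, 0.2101]
tool_rot: [-0.003, -0.705, 0.709, -0.004]
force: [5.8, -4.6, 0.4]
finger_gap: 0.22
ang -119.6 rad 43.1mm Ftan(resist) 7.35 Frad 1.12 Fz 0.4 gap 0.220
```

Moving resistance is unchanged at 9 N, so there's still no contact. It doesn't fall to 1 N when paused, because dry friction holds the 3 mm of arm wind-up. I'll therefore compare moving readings at the same speed. From here I'll use shorter steps.

```bash
for a in -127 -151 -175 -199 -223 -247 -271 -295 -319;do python3 tab.py $a 4 6;done; python3 -m handwheel '[0.24,0,-0.2,0,0,0,1.5, 0.47,0,-0.41,0,0,0,1.5, 0.69,0,-0.64,0,0,0,1.5, 0.89,0,-0.89,0,0,0,1.5, 1.07,0,-1.14,0,0,0,1.5, 1.23,0,-1.41,0,0,0,1.5]';python3 f.py
```

```text
end -151.0
-0.00,0,-0.00  0.24,0,-0.20  0.47,0,-0.41  0.69,0,-0.64  0.89,0,-0.89  1.07,0,-1.14  1.23,0,-1.41  
end -175.0
-0.00,0,-0.00  0.14,0,-0.28  0.27,0,-0.57  0.37,0,-0.87  0.45,0,-1.17  0.51,0,-1.48  0.55,0,-1.79  
end -199.0
-0.00,0,-0.00  0.02,0,-0.31  0.01,0,-0.63  -0.02,0,-0.94  -0.07,0,-1.25  -0.14,0,-1.56  -0.23,0,-1.86  
end -223.0
-0.00,0,-0.00  -0.11,0,-0.29  -0.25,0,-0.58  -0.40,0,-0.85  -0.57,0,-1.12  -0.76,0,-1.37  -0.96,0,-1.60  
end -247.0
-0.00,0,-0.00  -0.22,0,-0.22  -0.46,0,-0.43  -0.71,0,-0.62  -0.97,0,-0.79  -1.25,0,-0.94  -1.53,0,-1.07  
end -271.0
-0.00,0,-0.00  -0.29,0,-0.11  -0.59,0,-0.20  -0.90,0,-0.28  -1.21,0,-0.32  -1.52,0,-0.35  -1.84,0,-0.36  
end -295.0
-0.00,0,-0.00  -0.31,0,0.02  -0.63,0,0.05  -0.93,0,0.11  -1.24,0,0.20  -1.53,0,0.30  -1.82,0,0.42  
end -319.0
-0.00,0,-0.00  -0.28,0,0.14  -0.55,0,0.30  -0.81,0,0.48  -1.05,0,0.68  -1.28,0,0.90  -1.49,0,1.13  
end -343.0
-0.00,0,-0.00  -0.20,0,0.24  -0.38,0,0.50  -0.54,0,0.77  -0.68,0,1.05  -0.80,0,1.34  -0.91,0,1.64  
t: 18.08
tcp_pos: [0.5222, -0.0325, 0.2101]
tool_rot: [-0.002, -0.704, 0.71, -0.004]
force: [2.5, -10.3, 2.1]
finger_gap: 0.218
ang -144.4 rad 42.4mm Ftan(resist) 9.80 Frad 3.99 Fz 2.1 gap 0.218
```

```bash
python3 -m handwheel '[0.14,0,-0.28,0,0,0,1.5, 0.27,0,-0.57,0,0,0,1.5, 0.37,0,-0.87,0,0,0,1.5, 0.45,0,-1.17,0,0,0,1.5, 0.51,0,-1.48,0,0,0,1.5, 0.55,0,-1.79,0,0,0,1.5]';python3 f.py
```

```text
t: 18.58
tcp_pos: [0.5149, -0.0142, 0.21]
tool_rot: [-0.001, -0.704, 0.71, -0.002]
force: [-1.3, -9.2, 5.1]
finger_gap: 0.217
ang -171.3 rad 42.3mm Ftan(resist) 8.88 Frad 2.70 Fz 5.1 gap 0.217
```

```bash
python3 -m handwheel '[0.02,-0.02,-0.31,0,0,0,1.5, 0.01,-0.04,-0.63,0,0,0,1.5, -0.02,-0.06,-0.94,0,0,0,1.5, -0.07,-0.08,-1.25,0,0,0,1.5, -0.14,-0.1,-1.56,0,0,0,1.5, -0.23,-0.12,-1.86,0,0,0,1.5]';python3 f.py
```

```text
t: 19.08
tcp_pos: [0.5158, 0.0043, 0.2101]
tool_rot: [0.001, -0.704, 0.71, -0.001]
force: [-2.2, -11.2, 0.3]
finger_gap: 0.22
ang 163.5 rad 42.7mm Ftan(resist) 11.41 Frad -1.07 Fz 0.3 gap 0.220
```

```bash
python3 -m handwheel '[-0.11,0,-0.29,0,0,0,1.5, -0.25,0,-0.58,0,0,0,1.5, -0.4,0,-0.85,0,0,0,1.5]';python3 f.py
```

```text
t: 19.33
tcp_pos: [0.5189, 0.0127, 0.2101]
tool_rot: [0.002, -0.704, 0.71, -0.001]
force: [-4.3, -12.3, 3.5]
finger_gap: 0.219
ang 151.5 rad 43.0mm Ftan(resist) 12.91 Frad -2.06 Fz 3.5 gap 0.219
```

The moving force is now climbing about as the contact stiffness predicts (8.9, 11.4, 12.9 N), so contact began near -175°. Excess is now about 3.7 N, so one more short step.

```bash
python3 -m handwheel '[-0.17,0,-0.27,0,0,0,1.5, -0.36,0,-0.52,0,0,0,1.5, -0.5,0,-0.68,0,0,0,1.5]';python3 f.py
```

```text
t: 19.58
tcp_pos: [0.523, 0.0195, 0.2101]
tool_rot: [0.003, -0.704, 0.71, 0.0]
force: [-7.1, -12.9, 4.1]
finger_gap: 0.218
ang 141.0 rad 43.4mm Ftan(resist) 14.46 Frad -2.63 Fz 4.1 gap 0.218
```

Excess is about 5.2 N, which is about 60 N of pad load. I'll relax the arm's wind-up, then see what it reads when paused.

```bash
python3 -m handwheel '[0.08,0,0.1,0,0,0,1.5, 0.16,0,0.2,0,0,0,1.5, 0.24,0,0.3,0,0,0,1.5, 0.24,0,0.3,0,0,0,1.5,0.24,0,0.3,0,0,0,1.5]';python3 f.py
```

```text
t: 20.0
tcp_pos: [0.523, 0.0195, 0.2101]
tool_rot: [-0.0, -0.706, 0.708, -0.001]
force: [0.8, -4.1, 2.7]
finger_gap: 0.217
ang 141.0 rad 43.4mm Ftan(resist) 2.68 Frad -3.15 Fz 2.7 gap 0.217
```

```bash
python3 -m handwheel '[0,0,0,0,0,0,4.5,0,0,0,0,0,0,4.5,0,0,0,0,0,0,4.5,0,0,0,0,0,0,4.5]';python3 f.py; python3 -m handwheel '[0,-2,0,0,0,0,4.5,0,-5,0,0,0,0,4.5,0,-9,0,0,0,0,4.5,0,-13,0,0,0,0,4.5,0,-15,0,0,0,0,4.5,0,-15,0,0,0,0,4.5]';python3 f.py
```

```text
t: 20.33
tcp_pos: [0.5218, 0.0212, 0.2092]
tool_rot: [-0.001, 0.707, -0.707, 0.0]
force: [-0.4, -0.3, 0.1]
finger_gap: 0.525
ang 140.3 rad 45.4mm Ftan(resist) 0.49 Frad 0.11 Fz 0.1 gap 0.525
t: 20.83
tcp_pos: [0.5248, 0.0206, 0.3651]
tool_rot: [-0.004, -0.707, 0.708, -0.005]
force: [0.5, -0.4, 0.2]
finger_gap: 0.522
ang 138.2 rad 42.7mm Ftan(resist) -0.06 Frad -0.59 Fz 0.2 gap 0.522
```

The arm is clear. I'll move aside for a final look.

```bash
python3 -m handwheel '[0,0,4,0,0,0,4.5,0,0,8,0,0,0,4.5,0,0,12,0,0,0,4.5,0,0,16,0,0,0,4.5,0,0,20,0,0,0,4.5,0,0,24,0,0,0,4.5,0,0,28,0,0,0,4.5,0,0,31,0,0,0,4.5,0,0,31,0,0,0,4.5,0,0,31,0,0,0,4.5]'; python3 - <<'E'
from h import *
d=get("top");cv2.imwrite("pics/z1.png",cv2.resize(d["frame"][:,:,::-1],(768,576)))
O=np.array([.5567,-.0078,0]);Y=np.radians(2.4);ex=np.array([-np.sin(Y),np.cos(Y),0])
hsv=cv2.cvtColor(d["frame"],cv2.COLOR_RGB2HSV);H,S,V=[hsv[...,i].astype(int) for i in range(3)]
roi=np.zeros(H.shape,bool);roi[130:205,195:330]=1
for s,c,k in comps(roi&(H>=7)&(H<22)&(S>140)&(V>80)): print("or",s,c,((ray(d,c,.06)[0]-O)@ex))
for s,c,k in comps(roi&((H<6)|(H>174))&(S>140)&(V>60)): print("red",s,c,ray(d,c,.23)[0])
d=get("side");cv2.imwrite("pics/z2.png",cv2.resize(d["frame"][80:260,110:350,::-1],None,fx=3,fy=3))
E
```

```text
t: 21.67
tcp_pos: [0.5217, -0.2904, 0.3574]
tool_rot: [-0.0, 0.708, -0.706, -0.002]
force: [0.2, 1.6, -0.3]
finger_gap: 0.529
or [291 163   8  14 100] [294.5  169.42] -0.11046506570835399
red [244 170   8   8  41] [247.65853659 173.65853659] [0.52230481 0.01809129 0.23      ]
red [228 177   7   7  47] [231.12765957 180.        ] [0.5051737  0.06108096 0.23      ]
```

View pics/z1.png

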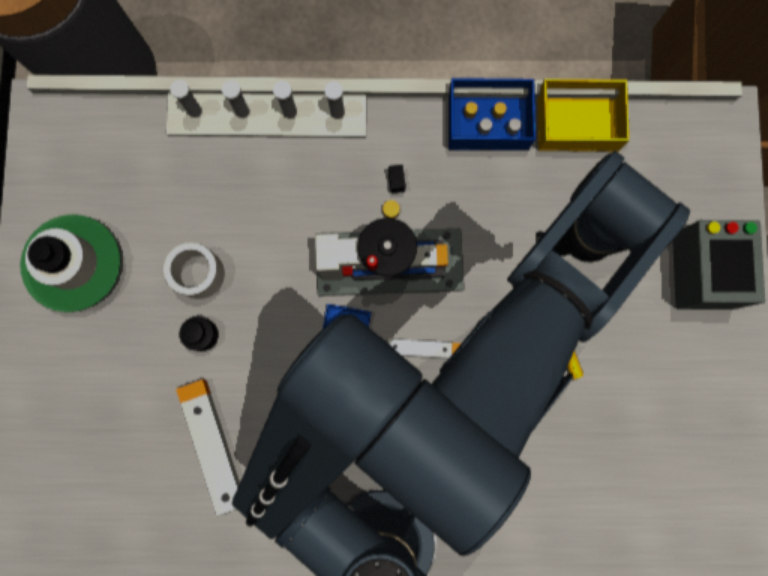

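View pics/z2.png

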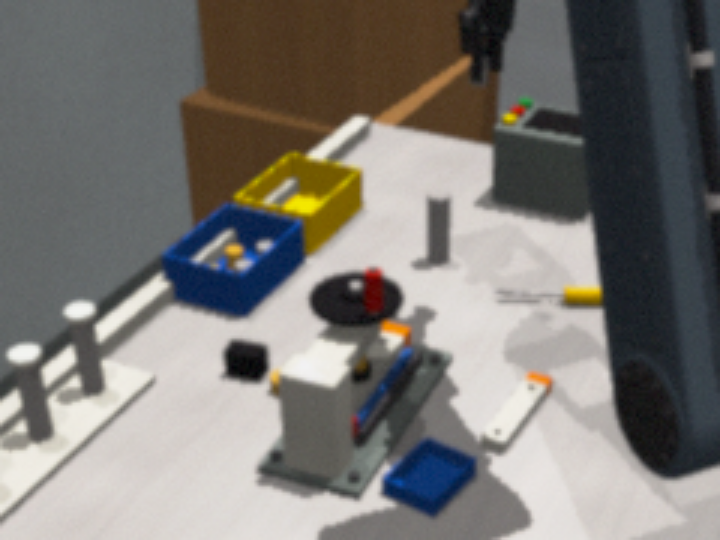

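The top view shows the bar still home, with the orange end at (440,255) and the crank parked at (372,262). The bystanders look where they were, and the arm is clear of everything.

```bash
python3 -c "
from h import *
print(manip.sense()['force']);print(manip.sign_off())"
```

```text
[-0.47187209 -0.1868202   0.19427424]
the job is handed in; nothing more can be done
None
```

I pushed the bar home, clamped it to an estimated 60 N, let go and handed the job in at about 22 s. No verdict was given.

- **Bar home:** I pushed the orange end about 55 mm, until the force rose to 22 N at the expected stop position. The last top view puts that end at about -0.121 m in the clamp frame, against -0.120 m nominal. The measurement is good to about 2 mm.
- **Clamping:** I wound the crank clockwise about 1.5 turns. It ran free at 8–10 N, and contact showed as a steady climb from about 8.9 to 14.5 N while moving. That is about 5.2 N more than free running, or roughly 60 N on the pad. The angle turned since contact gives about 55 N. The free-running figure varied by about 1 N, so the load could be some 10 N off either way.
- **Release:** I eased the arm back before opening the fingers. The crank stayed put to within the 2–3 mm the picture resolves, the arm finished clear, and the force reading was about 0.
- **Bystanders:** I judged these by eye. All looked unmoved in the last pictures, but the arm hides part of the screwdriver in both, and the tray and roller in the top view only.

**One check disagreed:** when I paused mid-run, the handle still read about 7 N, not the stated 1 N. I put this down to friction holding the arm's wind-up, because the moving force had not risen. I went by the moving force instead.

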